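Load a test cassette into the reader along its guide rail

TASK

Load the white test cassette lying on the reader's deck without picking it up: with the fingertips push it flush against the metal back rail, then slide it along the rail into the corner pocket under the optical head, fully home against the end stop so that the sprung ball catch drops into its notch. Then press the green start key on the head right down and let it go, leaving the cassette home and the things standing around undisturbed.

Things in the scene. Friction and masses are not known exactly. Their poses are not given: they have to be found in the camera images.
- reader: rapid-test reader, fixed. White base 150 (x) x 305 (y) mm; its flat top, the deck, 16 mm above the origin. Origin on the underside; x away from the robot towards the rail, y left along the rail, z up. Deck x = -80 to +70 mm, y = -150 to +155 mm. At the right end the optical head: y = -146 to -75, x = -74 to +66 mm, top 36 mm above the deck, with a slot 12.5 mm high for the cassette.
- rail_mid (a point): point on the guiding face (towards the robot) of the straight aluminium back rail, at deck height; reader x = +45 mm, y = +40 mm. The rail stands 12 mm above the deck and runs from y = +148 mm along the reader's y axis into the head.
- pocket_mouth (a point): on the deck, reader x = +6.5, y = -60 mm: where the pocket's front wall begins, a metal guide lip 11 to 14 mm high and 28 mm wide (x = -21.5 to +6.5 mm). Between lip and rail are 38.5 mm, 2.5 mm more than the cassette's width. The lip's mouth flares out by 6 mm to y = -52 mm. The rest of the deck left of it is clear.
- end_stop (a point): where the middle of the cassette's leading end lies when home: on the deck at the end stop, reader x = +27, y = -95 mm. The pocket opens to +y; the rail is its back, and its last 20 mm lie under the head.
- cassette: loose white test cassette, 36 (x) x 84 (y) x 9 mm, about 40 g, flat on the deck. Origin: centre of the underside. Leading end (blue band) at -y, trailing end (red sample well) at +y; side x = +18 mm goes to the rail. It starts up to 62 mm off the rail, turned up to 0.3 rad. Home, its origin is at reader x = +27, y = -53 mm, axes as the reader's. A 4 mm notch for the catch is in its front side.
- clipped_corner (a point): middle of the cassette's clipped corner, an upright 45 degree face at the trailing end on the side away from the rail, from cassette (-18, +28) to (-4, +42) mm, 4.5 mm above the underside. Pushing here drives the cassette against the rail and along it together; the plain trailing end may be pushed too.
- catch (a joint): sprung steel ball in the guide lip, at reader y = -67 mm; 0 = ball fully out or in the cassette's notch, about 0.003 m while the cassette's side presses it back (2 to 3 N sideways; a few N to push the cassette past).
- start_key (a joint): travel of the green start key, 0 = up, 0.005 m = fully down; a spring returns it, 4.5 N pushes it fully down
- start_key_top (a point): centre of the top face of the round green start key (26 mm across), on the front half of the optical head; it is pressed straight down
- specimen_pot: loose white pot with a yellow lid, 62 mm across and 62 mm high, left of the reader; origin under its centre; leave it alone
- bench_timer: loose white timer with red and blue keys, 62 x 62 x 17 mm, left of the reader; origin under its centre; leave it alone
- dropper_bottle: loose white dropper bottle with a pointed tip, 40 mm across and 115 mm high, right of the reader; origin under its centre; leave it alone
- stain_bottle: loose brown bottle with a black cap, 36 mm across and 85 mm high, right of the reader; origin under its centre; leave it alone
Mind the look-alikes: they are no part of the job. There is more than one size of the cassette; the one meant has the size given above.

How it is judged (in metres and radians):
On the way, in this order (a step that is already met when the one before it is completed fails the run):
1. the cassette lies flush against the back rail (within 2.5 mm, turned less than 0.05 rad) while still outside the pocket (x of cassette in the frame of reader above 0.0245 m and angle between the y axis of cassette and the y axis of reader, either way round below 0.05 rad and y of cassette in the frame of reader above -0.012 m), for 0.2 s.
2. the cassette is home in the pocket (within 2 mm of the end stop, flush with the rail) and the ball catch has dropped into its notch (y of cassette in the frame of reader below -0.051 m and x of cassette in the frame of reader above 0.0245 m and angle between the y axis of cassette and the y axis of reader, either way round below 0.05 rad and value of joint catch below 0.0015 m), for 0.2 s.
3. the start key is pressed down (at least 3.5 of its 5 mm) (value of joint start_key above 0.0035 m and y of cassette in the frame of reader below -0.051 m), for 0.05 s.
At the end, for the whole second after the job is handed in: The cassette lies flat on the deck, within 2 mm of the end stop and 2.5 mm of the rail, turned less than 0.05 rad, at rest, with the ball catch in its notch (catch under 1.5 mm); the start key is up again (all of step 2 and z of cassette in the frame of reader below 0.018 m and angle between cassette's own z axis and vertical below 0.05 rad and value of joint start_key below 0.001 m and linear speed of cassette below 0.01 m/s); the robot touches nothing.
It fails at once if the cassette is lifted more than 6 mm off the deck or tipped more than 0.25 rad (z of cassette in the frame of reader above 0.022 m or angle between cassette's own z axis and vertical above 0.25 rad).
It fails at once if the cassette is pushed off the deck (z of cassette in the frame of reader below 0.01 m).
It fails at once if the start key is pressed before the cassette is home (value of joint start_key above 0.0025 m and y of cassette in the frame of reader above -0.05 m).
It fails at once if a pot, bottle or the timer beside the reader is moved more than 15 mm or tipped (distance of any of specimen_pot, bench_timer, dropper_bottle, stain_bottle from where it was at the start of the episode above 0.015 m or angle between any of dropper_bottle, stain_bottle, specimen_pot's own z axis and vertical above 0.3 rad).
It also fails if it takes over 61 s, if anything falls off the work surface, if the arm or the gripper's body presses on something with over 40 N, if the wrist force passes 120 N, or if a joint passes its speed limit or range.

ROBOT

A 6-joint arm with a two-finger parallel gripper is mounted at the origin on a cart in front of the work surface, level with it; the furniture and walls round the work are solid. World frame = base frame: x ahead of the robot, y to its left, z up, the work surface at z = 0. Lengths are in mm, angles in rad, forces in N, time in s.
With the tool pointing down it reaches from about 400 to 925 mm from the base axis. Payload 12.5 kg.
Tool frame: the origin (TCP) lies at the very end of the fingers, on their centre line; the grasp point (between the pads) lies 19 mm behind it (hold_point_z is the z of the grasp point in the tool frame, in mm); z points along the fingers, y is the line along which they close (so a half turn about z gives the same grasp; the last joint's range is limited). The gripper opens to 95 mm and grips with 3 to 60 N. Pads are 20 mm wide; open, the fingers measure 119 mm over their backs; the gripper's body (75 mm by 180 mm) begins 59 mm behind the grasp point.
Start: joints at [-1.249, 0.491, 1.559, -0, 1.092, -0.106], TCP at [259.318, -568.684, 214.661] pointing down, gripper open.
Joint ranges: [-3.1, 3.1], [-0.84, 2.19], [0.05, 2.79], [-1.13, 4.28], [0.06, 2.93], [-2.69, 2.69]. Speed limits (rad/s): [2.22, 2.22, 2.79, 3.14, 3.14, 3.14].

INTERFACE

Orientations are given as a rotation vector (axis times angle).
In Python, from rig import * gives the robot as it stands.
- The arm moves only by the tool move_arm, never from a script. Its argument "increments" is one flat list of numbers, 7 for each row, row after row: the turn, a rotation vector about the tool's x, y, z in degrees, then the shift along the tool's x, y, z in m, then the finger opening in m, from 0 to 0.0951. In form: [rx, ry, rz, x, y, z, jaw, rx, ry, rz, x, y, z, jaw, ...]. A call has 1 to 5 rows; each row shifts and turns the commanded pose from where the row before left it, along the tool's axes as they then stand; what a row does not reach is not made up. A row lasts 1/10 s, in which the tool goes at most 50 mm and 8.59 degrees, less where a joint would pass 70% of its speed; a pose out of reach is approached as far as the arm can. A call with a gripper value outside its range is refused whole. The fingers move at their own pace and stop on an object; the grip force is fixed at half the most. Time passes only in rows, so rows that do not move let the fingers close. It gives the time, the measured TCP pose, the force, the opening and the grip force at its end, in the units of the state.
- sense(): the state, without advancing time (a new reading comes with each control period).
- grab_frame(name): name is "scene" or "side" or "wrist"; returns the picture (384x512x3 uint8, red, green, blue); there is no depth.
- calibration(name): a dict with "fx", "fy", "cx", "cy" (pixels), "cam_to_world" (4x4, takes a point from camera to world coordinates); the wrist camera has in their place "hand_eye" (4x4, takes a point from camera to tool coordinates, whose origin is the TCP and whose axes are the flange's). Camera axes: x right, y up, looking along -z (the intrinsics and any distortion apply to the point x, -y, -z); pixel columns grow to the right and rows downward; lengths in mm; the calibration is good to about 2 mm. A picture is of the moment at which its call begins: read the wrist's pose just before it. calibration takes no time and is no camera call.
- finish_job(): hands the job in; it is judged then, once.
The state is a dict: "time_s": time; "q": joint angles; "qvel": joint speeds; "effort": joint torques, N m; "ee_pos": TCP position; "tcp_rot": TCP orientation; "ft_force": force on the tool from outside, world axes, zero at the start; "wrist_torque": the same for the moment, N m; "width": finger opening in mm; "grip_force": force on a finger pad.
Only numpy, scipy, OpenCV 4.12 (cv2) and the standard library are available. Lean on these libraries where they do the work, as an engineer would, in place of code of your own. Each camera call takes 0.05 s, during which the arm holds its last target. There are 200 camera calls.

## Working session

There is one attempt and no reset: what is moved stays moved. The work goes in short steps, Python scripts to look and compute and a tool call to move; the robot and the scene stay as the last step left them, time stands still between calls to the robot, and variables do not carry over. Pictures are saved under pics/ and viewed, at most 13 in all, crops included, and the job is handed in when it is done.

Besides the shell and the picture viewer there is one more tool, called after "Call:" by a JSON object that holds its "name" and its "arguments", one argument or row to a line. move_arm: Moves the arm, as the interface text tells. Its arguments: {"type":"object","properties":{"increments":{"type":"array","items":{"type":"number"}}},"required":["increments"]}

```bash
ls; mkdir -p pics; python3 - <<'E'
from rig import *
import cv2
s=sense();print(s)
for n in("scene","side","wrist"):
    print(n,calibration(n))
a=grab_frame("scene");b=grab_frame("side")
cv2.imwrite("pics/scene0.png",a[...,::-1]);cv2.imwrite("pics/side0.png",b[...,::-1])
E
```

```text
pics
{'time_s': 0.0, 'q': array([-1.24859061e+00,  4.91553732e-01,  1.55947607e+00, -1.76940925e-05,
        1.09167041e+00, -1.05636207e-01]), 'qvel': array([-0.00010245, -0.00144127, -0.00083039, -0.0009626 ,  0.00148219,
        0.00121868]), 'effort': array([ 3.04114415e-03, -6.12641215e+01, -2.58191693e+01,  6.94326544e-02,
        4.82929498e-02, -1.00283169e-04]), 'ee_pos': array([ 259.23426174, -568.42798434,  214.05619582]), 'tcp_rot': array([-3.06890626e+00, -6.66717617e-01,  2.12458148e-04]), 'ft_force': array([ 0.32646587, -0.61296621,  0.72854765]), 'wrist_torque': array([-0.01955155, -0.0032783 , -0.04698044]), 'grip_force': 0.0, 'width': 95.14698943046896}
scene {'fx': 441.4601621175874, 'fy': 441.4601621175874, 'cx': 254.69495039525512, 'cy': 190.9976458393707, 'cam_to_world': array([[ 6.46596942e-01,  3.93641598e-01, -6.53420758e-01,
        -2.06422488e+02],
       [-7.62737272e-01,  3.20133668e-01, -5.61913062e-01,
        -6.91064672e+02],
       [-1.20103715e-02,  8.61719634e-01,  5.07242569e-01,
         6.71098473e+02],
       [ 0.00000000e+00,  0.00000000e+00,
[... 272 characters left out ...]
3e-02,  6.32230902e-01, -7.73430342e-01,
        -9.83524820e+02],
       [ 1.46399737e-02,  7.73732549e-01,  6.33343204e-01,
         8.44933876e+02],
       [ 0.00000000e+00,  0.00000000e+00,  0.00000000e+00,
         1.00000000e+00]])}
wrist {'fx': 292.8672935077317, 'fy': 292.8672935077317, 'cx': 260.1939089829709, 'cy': 198.33782063106028, 'hand_eye': array([[ 8.47721978e-05,  9.72182146e-01,  2.34226104e-01,
         6.69584865e+01],
       [ 9.99999856e-01, -2.06322695e-04,  4.94441283e-04,
         1.12923758e+00],
       [ 5.29013148e-04,  2.34226028e-01, -9.72182024e-01,
        -1.71019081e+02],
       [ 0.00000000e+00,  0.00000000e+00,  0.00000000e+00,
         1.00000000e+00]])}
```

View pics/scene0.png

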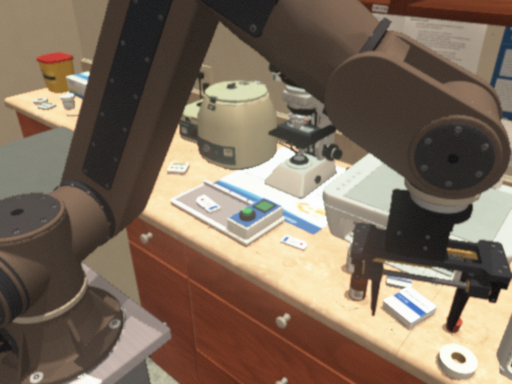

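View pics/side0.png

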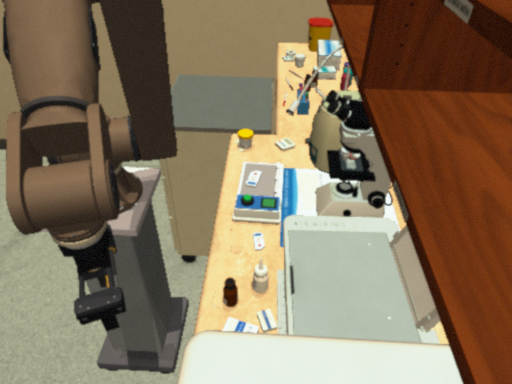

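The scene view shows the reader around px (228,212), with one cassette on its deck at (207,203) and a look-alike on the bench at (293,242). In the side view the reader is around (258,192), the deck cassette at (254,178) and the look-alike at (259,241). Next I'll measure the coarse positions.

```bash
cat > h.py <<'E'
from rig import *
import numpy as np, cv2
from scipy.spatial.transform import Rotation as R
def cam(n,s=None):
    c=calibration(n)
    if n=="wrist":
        T=np.eye(4);T[:3,:3]=R.from_rotvec(s["tcp_rot"]).as_matrix();T[:3,3]=s["ee_pos"]
        M=T@c["hand_eye"]
    else: M=c["cam_to_world"]
    return c,M
def cast(c,M,px,z):
    px=np.atleast_2d(px).astype(float)
    d=np.c_[(px[:,0]-c["cx"])/c["fx"],-(px[:,1]-c["cy"])/c["fy"],-np.ones(len(px))]@M[:3,:3].T
    return M[:3,3]+d*((z-M[2,3])/d[:,2])[:,None]
def proj(c,M,p):
    q=(np.atleast_2d(p)-M[:3,3])@M[:3,:3]
    return np.c_[c["cx"]+c["fx"]*q[:,0]/-q[:,2],c["cy"]-c["fy"]*q[:,1]/-q[:,2]]
E
python3 - <<'E'
from h import *
np.set_printoptions(precision=1,suppress=True)
for n,pts in(("scene",[(207,203),(293,242),(246,214),(173,203),(205,182)]),("side",[(254,178),(259,241),(248,200),(243,163),(282,165)])):
    c,M=cam(n)
    for p,z in zip(pts,(25,9,60,16,16)): print(n,p,cast(c,M,p,z)[0])
s=sense();print(R.from_rotvec(s["tcp_rot"]).as_matrix())
E
```

```text
scene (207, 203) [492.8  84.7  25. ]
scene (293, 242) [ 516.9 -191.4    9. ]
scene (246, 214) [480.3 -70.7  60. ]
scene (173, 203) [442.  169.7  16. ]
scene (205, 182) [583.3 186.7  16. ]
side (254, 178) [499.2  84.9  25. ]
side (259, 241) [ 528.1 -195.     9. ]
side (248, 200) [488.2 -73.1  60. ]
side (243, 163) [453.9 184.2  16. ]
side (282, 165) [596.7 181.   16. ]
[[ 0.9  0.4 -0. ]
 [ 0.4 -0.9  0. ]
 [ 0.  -0.  -1. ]]
```

Call:
{"name": "move_arm", "arguments": {
  "increments": [0, 0, 7.2, 0.02, -0.03, 0, 0, 0, 0, 7.2, 0.02, -0.03, 0, 0, 0, 0, 7.2, 0.025, -0.035, 0, 0, 0, 0, 0, 0.025, -0.04, 0, 0, 0, 0, 0, 0.025, -0.04, 0, 0]
}}

```text
time_s: 0.6
ee_pos: [339.8, -375.6, 214.5]
tcp_rot: [-3.14, -0.078, 0.0]
ft_force: [1.6, -0.5, 0.6]
width: 60.3
grip_force: 0.0
```

Call:
{"name": "move_arm", "arguments": {
  "increments": [0, 0, 0, 0.025, -0.04, 0, 0, 0, 0, 0, 0.025, -0.04, 0, 0, 0, 0, 0, 0.015, -0.045, 0, 0, 0, 0, 0, 0.0, -0.045, 0, 0, 0, 0, 0, 0, -0.045, 0, 0]
}}

```text
time_s: 1.1
ee_pos: [393.3, -157.3, 214.3]
tcp_rot: [-3.14, -0.08, 0.001]
ft_force: [0.1, 0.4, -0.8]
width: 20.8
grip_force: 0.0
```

Call:
{"name": "move_arm", "arguments": {
  "increments": [0, 0, 0, 0, -0.045, 0.01, 0, 0, 0, 0, 0, -0.045, 0.015, 0, 0, 0, 0, 0, -0.045, 0.015, 0, 0, 0, 0, 0, -0.045, 0.01, 0, 0, 0, 0, 0, 0, 0, 0]
}}

```text
time_s: 1.6
ee_pos: [382.9, 24.6, 163.6]
tcp_rot: [-3.14, -0.089, 0.004]
ft_force: [-1.7, -0.1, -0.3]
width: 0.3
grip_force: 0.0
```

Call:
{"name": "move_arm", "arguments": {
  "increments": [0, 0, 0, 0.025, 0, 0, 0, 0, 0, 0, 0.02, 0, 0, 0, 0, 0, 0, 0, 0, 0, 0, 0, 0, 0, 0, 0, 0, 0]
}}

```text
time_s: 2.0
ee_pos: [428.9, 22.5, 164.3]
tcp_rot: [-3.141, -0.079, 0.002]
ft_force: [-0.3, -0.9, 0.4]
width: 0.3
grip_force: 0.0
```

```bash
python3 - <<'E'
from h import *
s=sense();a=grab_frame("wrist");np.save("w1.npy",a);import pickle;pickle.dump(s,open("s1.pkl","wb"))
print(s["ee_pos"],s["tcp_rot"])
cv2.imwrite("pics/w1.png",cv2.resize(a[...,::-1],(800,600),interpolation=cv2.INTER_CUBIC))
E
```

```text
[428.85984253  22.51910278 164.31576325] [-3.14055969e+00 -7.92917899e-02  1.75128101e-03]
```

View pics/w1.png

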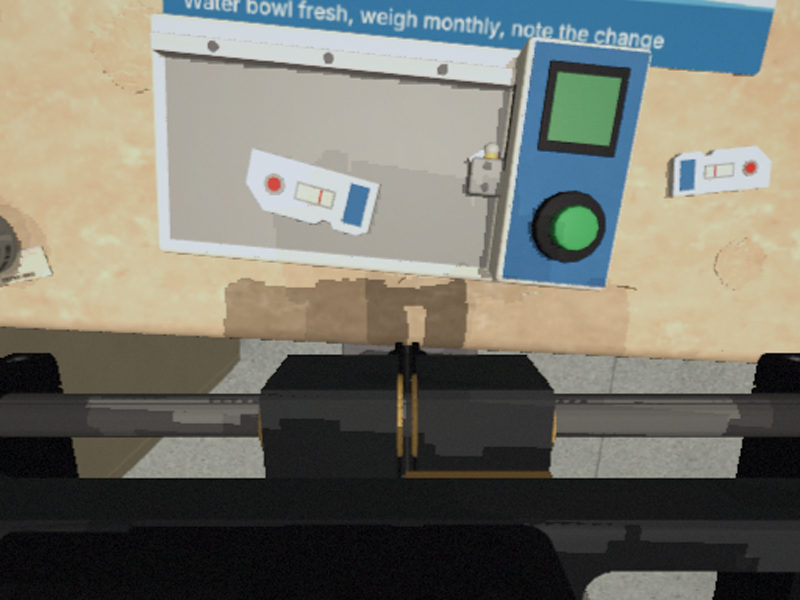

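The wrist view shows the reader with its rail at the top, from (153,40) to (515,75), and the head with the green key at (576,228). There are two cassettes: A on the deck at (313,192), and B on the bench right of the head at (718,171). A is the one meant, since it lies on the deck and is larger. I'll confirm that by size and a crop.

```bash
python3 - <<'E'
from h import *
import pickle
np.set_printoptions(precision=1,suppress=True)
a=np.load("w1.npy");s=pickle.load(open("s1.pkl","rb"));c,M=cam("wrist",s)
hsv=cv2.cvtColor(a,cv2.COLOR_RGB2HSV);g=a.min(2)
print("deck/cass/frame",a[75,200],a[103,168],a[120,190],a[157,150],a[30,150])
def big(m,roi):
    k=np.zeros_like(m);x0,y0,x1,y1=roi;k[y0:y1,x0:x1]=m[y0:y1,x0:x1]
    cs,_=cv2.findContours(k,cv2.RETR_EXTERNAL,cv2.CHAIN_APPROX_NONE)
    return max(cs,key=cv2.contourArea)
# cassettes
for nm,roi,z in(("A",(150,85,250,155),25),("B",(420,85,500,135),9)):
    th=195
    ct=big(((g>th)|((hsv[...,1]>90)&((hsv[...,0]>100)|(hsv[...,0]<8)) if nm=="A" else (g>215)|((hsv[...,0]>100)&(hsv[...,1]>90)))).astype(np.uint8),roi)
    w=cast(c,M,ct[:,0],z)[:,:2].astype(np.float32)
    r=cv2.minAreaRect(w);print(nm,r,cv2.boundingRect(ct))
    ap=cv2.approxPolyDP(cv2.convexHull(w),2.5,True)[:,0];print(ap)
# head top
m=((hsv[...,0]>98)&(hsv[...,0]<120)&(hsv[...,1]>90)).astype(np.uint8)
ct=big(m,(300,20,425,190));w=cast(c,M,ct[:,0],52)[:,:2].astype(np.float32)
print("head",cv2.minAreaRect(w),cv2.approxPolyDP(cv2.convexHull(w),4,True)[:,0])
m=((hsv[...,0]>50)&(hsv[...,0]<75)&(hsv[...,1]>140)).astype(np.uint8)
ct=big(m,(330,115,400,170));print("key px",cv2.minEnclosingCircle(ct),cv2.minEnclosingCircle(cast(c,M,ct[:,0],58)[:,:2].astype(np.float32)))
# crops, side by side
crop=np.hstack([a[80:160,140:255],a[80:160,400:505]])
cv2.imwrite("pics/crop1.png",cv2.resize(crop[...,::-1],None,fx=3.6,fy=3.6,interpolation=cv2.INTER_CUBIC))
E
```

```text
deck/cass/frame [181 176 168] [211 218 226] [193 194 184] [212 219 225] [208 215 213]
A ((496.6267395019531, 89.58969116210938), (83.85932922363281, 35.917388916015625), 77.62272644042969) (158, 95, 84, 55)
[[521.8 126.7]
 [500.3 130.4]
 [484.8 119.5]
 [472.4  61.3]
 [474.9  52. ]
 [505.5  46.7]]
B ((526.623291015625, -188.51129150390625), (27.721406936645508, 64.83844757080078), 8.329837799072266) (431, 94, 63, 31)
[[ 533.9 -220.1]
 [ 542.4 -208.5]
 [ 535.9 -159.7]
 [ 531.6 -155.2]
 [ 509.1 -158.4]
 [ 517.5 -221.9]]
head ((522.8106079101562, -75.92489624023438), (73.32676696777344, 144.82130432128906), 87.62423706054688) [[ 593.8 -111.7]
 [ 584.8  -42.2]
 [ 452.2  -37.1]
 [ 450.4 -100.4]
 [ 576.6 -114.8]]
key px ((365.20587158203125, 145.26470947265625), 14.104574203491211) ((484.843994140625, -72.79151153564453), 12.74976921081543)
```

View pics/crop1.png

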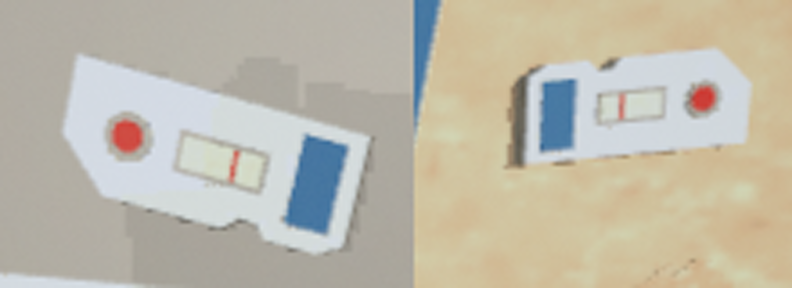

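The crop confirms it: A (left) has its trailing corner clipped on the robot side and measures 83.9 x 35.9 mm, which fits. B (right) measures 65 x 28 mm and is the look-alike. Next I need the reader's pose from its edges.

```bash
python3 - <<'E'
from h import *
import pickle
np.set_printoptions(precision=1,suppress=True,linewidth=150)
a=np.load("w1.npy");s=pickle.load(open("s1.pkl","rb"));c,M=cam("wrist",s)
g=cv2.cvtColor(a,cv2.COLOR_RGB2GRAY)
for x in(140,200,280): print(x,"rows 15-60",g[15:60,x].tolist(),"| 150-185",g[150:185,x].tolist())
for y in(60,100,140): print(y,"cols 90-115",g[y,90:115].tolist(),"| 310-345",a[y,310:345:1,0].tolist(),"| 375-420",a[y,375:420,0].tolist())
E
```

```text
140 rows 15-60 [214, 214, 214, 214, 214, 214, 214, 214, 211, 196, 212, 213, 213, 209, 184, 179, 207, 209, 214, 212, 197, 82, 81, 83, 110, 130, 170, 170, 170, 170, 169, 170, 171, 170, 170, 170, 170, 171, 170, 171, 170, 170, 172, 171, 171] | 150-185 [170, 171, 170, 170, 170, 179, 211, 217, 217, 217, 217, 217, 213, 203, 157, 195, 195, 195, 195, 196, 195, 196, 195, 193, 193, 194, 195, 195, 196, 195, 194, 195, 195, 196, 200]
200 rows 15-60 [104, 104, 104, 141, 213, 213, 215, 215, 215, 215, 214, 215, 215, 216, 212, 197, 212, 214, 215, 214, 214, 214, 214, 215, 214, 214, 199, 82, 80, 82, 101, 136, 176, 176, 176, 176, 176, 176, 177, 176, 176, 176, 177, 176, 177] | 150-185 [164, 163, 164, 164, 164, 164, 163, 164, 163, 162, 170, 197, 216, 217, 216, 216, 216, 214, 204, 176, 139, 185, 186, 188, 188, 187, 186, 187, 188, 187, 187, 187, 188, 182, 127]
280 rows 15-60 [200, 202, 202, 179, 118, 105, 105, 105, 106, 104, 102, 141, 214, 215, 215, 215, 216, 215, 215, 216, 215, 216, 215, 214, 208, 215, 212, 193, 129, 116, 121, 136, 157, 213, 196, 83, 81, 88, 126, 179, 179, 179, 179, 179, 180] | 150-185 [165
[... 1036 characters left out ...]
, 70, 66, 58, 58, 53, 46, 45, 40, 41, 39, 38, 44, 60, 72, 69, 71, 70, 73, 71, 73, 72, 88, 160, 209, 208, 209, 209, 209, 209, 209, 208, 208, 208, 208, 208, 208, 208, 208, 208]
140 cols 90-115 [205, 203, 203, 201, 200, 198, 194, 194, 192, 192, 196, 206, 215, 217, 216, 216, 216, 213, 197, 168, 168, 169, 168, 169, 169] | 310-345 [157, 109, 109, 110, 109, 136, 158, 106, 105, 106, 109, 111, 146, 195, 211, 203, 158, 71, 67, 69, 68, 70, 69, 69, 67, 68, 68, 66, 69, 66, 57, 15, 14, 15, 28] | 375-420 [82, 83, 83, 84, 81, 80, 70, 48, 40, 41, 42, 43, 51, 73, 72, 74, 75, 73, 72, 76, 153, 210, 209, 209, 209, 209, 209, 209, 209, 209, 209, 209, 209, 208, 209, 208, 209, 208, 208, 208, 209, 208, 208, 209, 209]
```

```bash
python3 - <<'E'
from h import *
import pickle
np.set_printoptions(precision=1,suppress=True,linewidth=150)
a=np.load("w1.npy");s=pickle.load(open("s1.pkl","rb"));c,M=cam("wrist",s)
g=cv2.GaussianBlur(cv2.cvtColor(a,cv2.COLOR_RGB2GRAY),(3,3),0).astype(float)
def fit(nm,pts,z):
    w=cast(c,M,np.array(pts),z)[:,:2].astype(np.float32)
    vx,vy,x0,y0=cv2.fitLine(w,cv2.DIST_HUBER,0,.01,.01)[:,0]
    r=(w-[x0,y0])@[-vy,vx]
    print(nm,"pt",x0,y0,"dir",vx,vy,"ang deg",np.degrees(np.arctan2(vy,vx))%180,"rms",r.std());return x0,y0,vx,vy
top,foot,fin,fout,lout,lin,hl,hr=[[] for _ in range(8)]
for x in range(115,318,3):
    r0=35.3+(x-140)*0.0975
    d=np.diff(g[:,x]);lo=int(r0)-4
    i=lo+np.argmin(d[lo:lo+9]);top.append((x,i+1-.5+0))
    j=i+2+np.argmax(d[i+2:i+8]);foot.append((x,j+.5))
for x in range(115,300,3):
    lo=int(155+(x-140)*.093)-4;d=np.diff(g[:,x]);i=lo+np.argmax(d[lo:lo+9]);fin.append((x,i+.5))
    k=i+4+np.argmin(d[i+4:i+13]);fout.append((x,k+.5))
for y in range(50,145,3):
    d=np.diff(g[y]);i=100+np.argmin(d[100:116]);lin.append((i+.5,y));k=94+np.argmax(d[94:i-2]);lout.append((k+.5,y))
for y in range(45,175,3):
    d=np.diff(g[y]);r0=337-(y-60)*.136;lo=int(r0)-4;hl.append((lo+np.argmin(d[lo:lo+9])+.5,y))
    r0=411-(y-60)*.2;lo=int(r0)-5;hr.append((lo+np.argmax(d[lo:lo+11])+.5,y))
fit("railtop x45 z28",top,28);fit("railfoot x45 z16",foot,16);fit("front in",fin,16);fit("front out x-80",fout,16)
fit("left in",lin,16);fit("left out y155",lout,16);fit("head left y-75 z52",hl,52);fit("head right y-146",hr,52)
E
```

```text
railtop x45 z28 pt 572.33514 72.035545 dir 0.040736444 0.99916995 ang deg 87.66532 rms 0.25451374
railfoot x45 z16 pt 571.35944 73.08678 dir 0.042369273 0.999102 ang deg 87.571686 rms 0.6585079
front in pt 457.22238 81.932884 dir 0.04088426 0.99916387 ang deg 87.656845 rms 0.32430845
front out x-80 pt 449.29343 85.84881 dir 0.043760464 0.99904203 ang deg 87.491905 rms 1.2502803
left in pt 518.64526 185.72089 dir 0.9992473 -0.038791575 ang deg 177.77686 rms 0.3359366
left out y155 pt 515.3582 193.78423 dir 0.9992338 -0.039138325 ang deg 177.75697 rms 0.35912454
head left y-75 z52 pt 514.6143 -38.54368 dir 0.9992095 -0.03975325 ang deg 177.72171 rms 0.27757344
head right y-146 pt 517.91205 -103.706604 dir 0.99920815 -0.039787516 ang deg 177.71974 rms 0.29520756
```

Reader origin is about (525.6, 38.7) in world, yaw -0.0405. In the reader frame the cassette is at (-31, 49.6) mm with yaw -0.176, and the key at (-36, -113). All of these fit the given sizes and ranges. I'll align the tool with the reader and set the fingers about 40 mm apart in front of the cassette's long side.

Call:
{"name": "move_arm", "arguments": {
  "increments": [0, 0, 5.2, 0.01, -0.032, 0.02, 0.04, 0, 0, 0, 0.01, -0.033, 0.03, 0.04, 0, 0, 0, 0, 0, 0.03, 0.04, 0, 0, 0, 0, 0, 0.03, 0.04, 0, 0, 0, 0, 0, 0.02, 0.04]
}}

```text
time_s: 2.55
ee_pos: [447.7, 87.7, 33.2]
tcp_rot: [3.141, -0.062, -0.003]
ft_force: [0.2, -0.3, -0.6]
width: 34.9
grip_force: 0.0
```

```bash
cat >> h.py <<'E'
EX=np.array([.99918,-.0405]);EY=np.array([.0405,.99918])
def rd(p): p=np.atleast_2d(p)[:,:2]; return np.c_[p@EX-523.6,p@EY-60.]
def st():
    s=sense();m=R.from_rotvec(s["tcp_rot"]).as_matrix()
    print("t",round(s["time_s"],2),"reader xy",rd(s["ee_pos"])[0].round(1),"z",s["ee_pos"][2].round(1),"yaw",np.arctan2(m[1,0],m[0,0]).round(4),"tilt",m[:2,2].round(4),"F",s["ft_force"].round(1),"w",s["width"].round(1))
    return s
E
python3 - <<'E'
from h import *
st()
a=grab_frame("wrist");cv2.imwrite("pics/w2.png",cv2.resize(a[...,::-1],(800,600)))
E
```

```text
Traceback (most recent call last):
  File "h.py", line 22, in st
    print("t",round(s["time_s"],2),"reader xy",rd(s["ee_pos"])[0].round(1),"z",s["ee_pos"][2].round(1),"yaw",np.arctan2(m[1,0],m[0,0]).round(4),"tilt",m[:2,2].round(4),"F",s["ft_force"].round(1),"w",s["width"].round(1))
                                                                                                                                                                                                       ^^^^^^^^^^^^^^^^
AttributeError: 'float' object has no attribute 'round'
```

```bash
sed -i 's/s\["width"\].round(1)/round(s["width"],1)/' h.py
python3 - <<'E'
from h import *
st()
a=grab_frame("wrist");cv2.imwrite("pics/w2.png",cv2.resize(a[...,::-1],(800,600)))
E
```

```text
t 2.55 reader xy [-79.8  45.8] z 33.2 yaw -0.0398 tilt [-0.0018 -0.0002] F [ 0.2 -0.3 -0.6] w 34.9
```

View pics/w2.png

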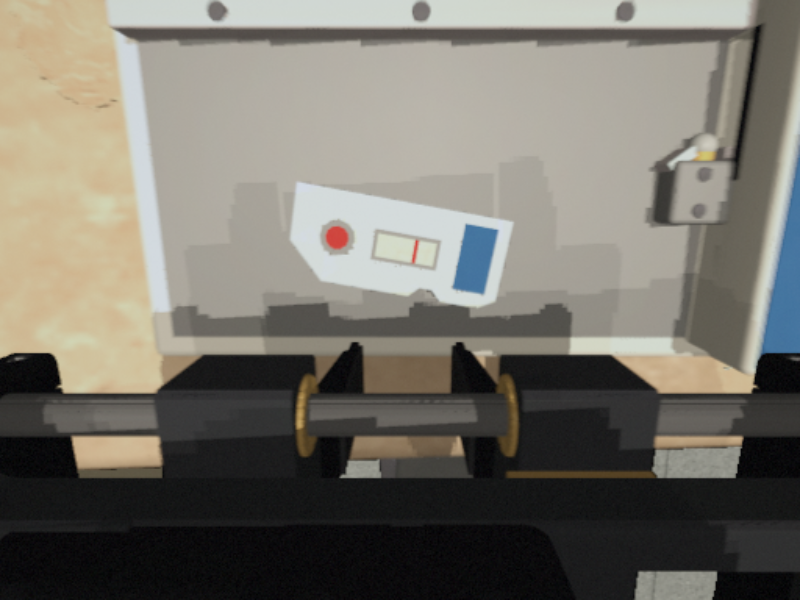

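The view shows both fingertips at px (355,345) and (460,345), just in front of the cassette, whose front side runs from (325,280) to (490,305). The path to the rail is clear. I'll descend, then push.

Call:
{"name": "move_arm", "arguments": {
  "increments": [0, 0, 0, 0, 0, 0.008, 0.04, 0, 0, 0, 0, 0, 0.003, 0.04, 0, 0, 0, 0, 0, 0, 0.04, 0, 0, 0, 0, 0, 0, 0.04]
}}

```text
time_s: 3.0
ee_pos: [449.3, 87.8, 24.4]
tcp_rot: [-3.141, 0.063, -0.002]
ft_force: [-0.4, 0.0, -0.0]
width: 40.1
grip_force: 0.0
```

```bash
python3 -c "
from h import *
st()"
```

```text
t 3.0 reader xy [-78.2  45.9] z 24.4 yaw -0.0401 tilt [ 0.0012 -0.    ] F [-0.4  0.  -0. ] w 40.1
```

Call:
{"name": "move_arm", "arguments": {
  "increments": [0, 0, 0, 0.004, 0, 0.0045, 0.04, 0, 0, 0, 0.006, 0, 0, 0.04, 0, 0, 0, 0.008, 0, 0, 0.04, 0, 0, 0, 0.008, 0, 0, 0.04, 0, 0, 0, 0.008, 0, 0, 0.04]
}}

```text
time_s: 3.5
ee_pos: [483.9, 86.5, 19.2]
tcp_rot: [3.141, -0.063, 0.0]
ft_force: [-0.1, -0.6, -0.4]
width: 40.2
grip_force: 0.1
```

Call:
{"name": "move_arm", "arguments": {
  "increments": [0, 0, 0, 0.008, 0, 0, 0.04, 0, 0, 0, 0.008, 0, 0, 0.04, 0, 0, 0, 0.006, 0, 0, 0.04, 0, 0, 0, 0.004, 0, 0, 0.04, 0, 0, 0, 0, 0, 0, 0.04]
}}

```text
time_s: 4.0
ee_pos: [509.5, 85.5, 19.1]
tcp_rot: [3.141, -0.063, 0.001]
ft_force: [-0.7, -0.5, -0.1]
width: 40.0
grip_force: 0.0
```

```bash
python3 - <<'E'
from h import *
st()
a=grab_frame("wrist");cv2.imwrite("pics/w3.png",cv2.resize(a[...,::-1],(800,600)))
E
```

```text
t 4.0 reader xy [-18.  46.] z 19.1 yaw -0.04 tilt [ 0.0003 -0.0001] F [-0.7 -0.5 -0.1] w 40.0
```

View pics/w3.png

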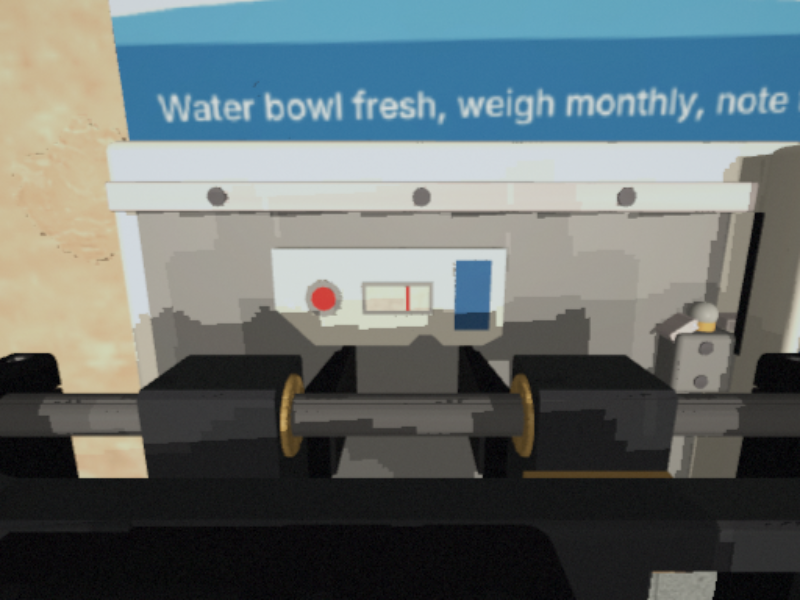

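The cassette is now square to the rail. Its far edge is at row 248 and the rail face is at about row 213. I'll push the last ~17 mm gently.

Call:
{"name": "move_arm", "arguments": {
  "increments": [0, 0, 0, 0.005, 0, 0, 0.04, 0, 0, 0, 0.005, 0, 0, 0.04, 0, 0, 0, 0.004, 0, 0, 0.04, 0, 0, 0, 0.001, 0, 0, 0.04, 0, 0, 0, 0, 0, 0, 0.04]
}}

```text
time_s: 4.55
ee_pos: [523.2, 84.9, 19.0]
tcp_rot: [3.141, -0.063, -0.003]
ft_force: [-3.5, 0.6, 2.2]
width: 40.0
grip_force: 2.2
```

Call:
{"name": "move_arm", "arguments": {
  "increments": [0, 0, 0, 0.001, 0, 0, 0.04, 0, 0, 0, 0.001, 0, 0, 0.04, 0, 0, 0, 0, 0, 0, 0.04]
}}

```text
time_s: 4.85
ee_pos: [523.4, 84.9, 18.9]
tcp_rot: [3.141, -0.063, -0.009]
ft_force: [-12.5, 1.4, 8.8]
width: 40.3
grip_force: 6.0
```

The rail reacted with 12.5 N and the tool stopped, so the cassette should be flush. I'll back off, lift over the cassette's height and check.

Call:
{"name": "move_arm", "arguments": {
  "increments": [0, 0, 0, -0.003, 0, 0, 0.04, 0, 0, 0, -0.015, 0, 0, 0.04, 0, 0, 0, -0.03, 0, -0.02, 0, 0, 0, 0, -0.03, 0, -0.025, 0, 0, 0, 0, 0, 0, 0, 0]
}}

```text
time_s: 5.35
ee_pos: [446.2, 88.1, 66.1]
tcp_rot: [-3.141, 0.062, -0.002]
ft_force: [-0.0, 0.0, -0.6]
width: 21.4
grip_force: 0.0
```

```bash
python3 - <<'E'
from h import *
s=st()
a=grab_frame("wrist");cv2.imwrite("pics/w4.png",cv2.resize(a[...,::-1],(800,600)))
c,M=cam("wrist",s);hsv=cv2.cvtColor(a,cv2.COLOR_RGB2HSV)
for nm,m in(("blue",(abs(hsv[...,0].astype(int)-106)<10)&(hsv[...,1]>100)),("red",((hsv[...,0]<6)|(hsv[...,0]>174))&(hsv[...,1]>140))):
    n,l,t,ce=cv2.connectedComponentsWithStats(m.astype(np.uint8))
    for i in range(1,n):
        if t[i,4]>60: print(nm,t[i],rd(cast(c,M,ce[i],25))[0].round(1))
E
```

```text
t 5.35 reader xy [-81.3  46.1] z 66.1 yaw -0.0394 tilt [ 0.0016 -0.    ] F [-0.   0.  -0.6] w 21.4
blue [ 449    0   63  216 6592] [ -13.6 -109.7]
blue [287  42  20  41 736] [29.1 22. ]
red [209  57  12  13 122] [28.1 76.8]
```

View pics/w4.png

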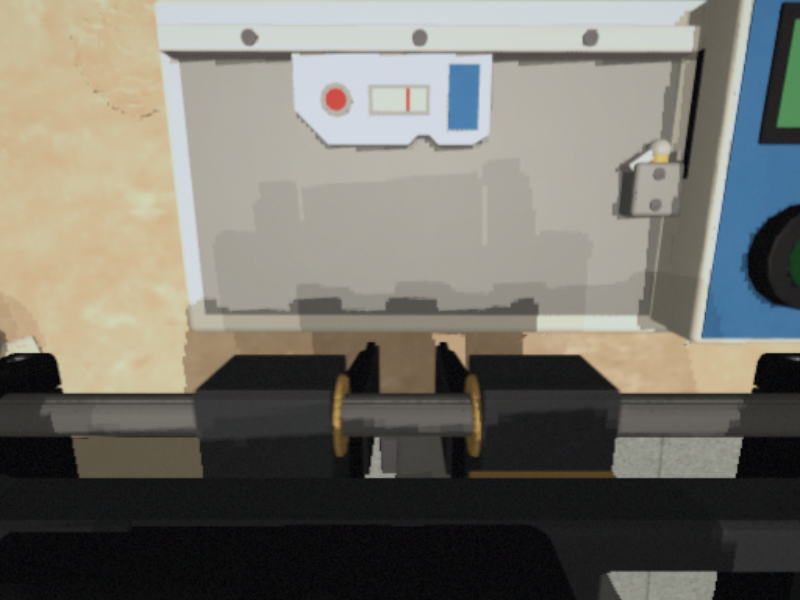

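The cassette is flush on the rail: its rail edge at row ~53 is parallel to the rail, with the blue band centred at reader (29,22) and the red well at (28,77). Its centre is at about y = 53, so the slide is about 106 mm. I'll go round to the clipped corner with closed fingers.

Call:
{"name": "move_arm", "arguments": {
  "increments": [0, 0, 0, 0.03, -0.03, 0, 0, 0, 0, 0, 0.03, -0.03, 0, 0, 0, 0, 0, 0.025, -0.014, 0, 0, 0, 0, 0, 0, 0, 0.02, 0, 0, 0, 0, 0, 0, 0.02, 0]
}}

```text
time_s: 5.9
ee_pos: [538.0, 159.1, 22.9]
tcp_rot: [-3.141, 0.062, -0.004]
ft_force: [0.2, -0.4, -0.7]
width: 1.0
grip_force: 0.0
```

Call:
{"name": "move_arm", "arguments": {
  "increments": [0, 0, 0, 0, 0, 0.005, 0, 0, 0, 0, 0, 0, 0, 0, 0, 0, 0, 0, 0, 0, 0]
}}

```text
time_s: 6.2
ee_pos: [536.6, 158.4, 19.4]
tcp_rot: [-3.141, 0.063, -0.001]
ft_force: [0.4, -0.7, 0.1]
width: 0.4
grip_force: 0.0
```

```bash
python3 - <<'E'
from h import *
st()
a=grab_frame("wrist");cv2.imwrite("pics/w5.png",cv2.resize(a[...,::-1],(800,600)))
E
```

```text
t 6.2 reader xy [  6.1 120. ] z 19.4 yaw -0.0402 tilt [0.0008 0.    ] F [ 0.4 -0.7  0.1] w 0.4
```

View pics/w5.png

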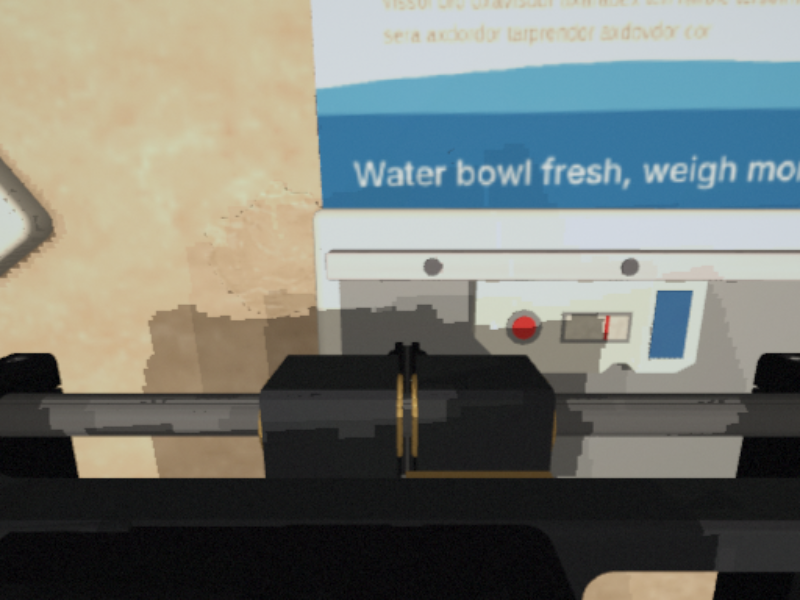

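The closed fingertips are at px (405,345), left of the cassette's clipped corner around (485,350), at the right depth. I'll slide the cassette along the rail.

Call:
{"name": "move_arm", "arguments": {
  "increments": [0, 0, 0, -0.001, 0.008, 0, 0, 0, 0, 0, 0, 0.008, 0, 0, 0, 0, 0, 0, 0.008, 0, 0, 0, 0, 0, 0, 0.008, 0, 0, 0, 0, 0, 0, 0.008, 0, 0]
}}

```text
time_s: 6.75
ee_pos: [533.3, 117.7, 19.2]
tcp_rot: [3.141, -0.063, 0.0]
ft_force: [-0.4, 0.2, 0.2]
width: 0.5
grip_force: 0.2
```

Call:
{"name": "move_arm", "arguments": {
  "increments": [0, 0, 0, 0, 0.008, 0, 0, 0, 0, 0, 0, 0.008, 0, 0, 0, 0, 0, 0, 0.008, 0, 0, 0, 0, 0, 0, 0.008, 0, 0, 0, 0, 0, 0, 0.004, 0, 0]
}}

```text
time_s: 7.25
ee_pos: [531.9, 81.8, 19.1]
tcp_rot: [3.141, -0.064, -0.0]
ft_force: [-0.6, 1.3, -0.1]
width: 0.8
grip_force: 0.3
```

```bash
python3 - <<'E'
from h import *
st()
a=grab_frame("wrist");cv2.imwrite("pics/w6.png",cv2.resize(a[...,::-1],(800,600)))
E
```

```text
t 7.25 reader xy [ 4.5 43.3] z 19.1 yaw -0.0405 tilt [-0.0001 -0.0001] F [-0.6  1.3 -0.1] w 0.8
```

View pics/w6.png

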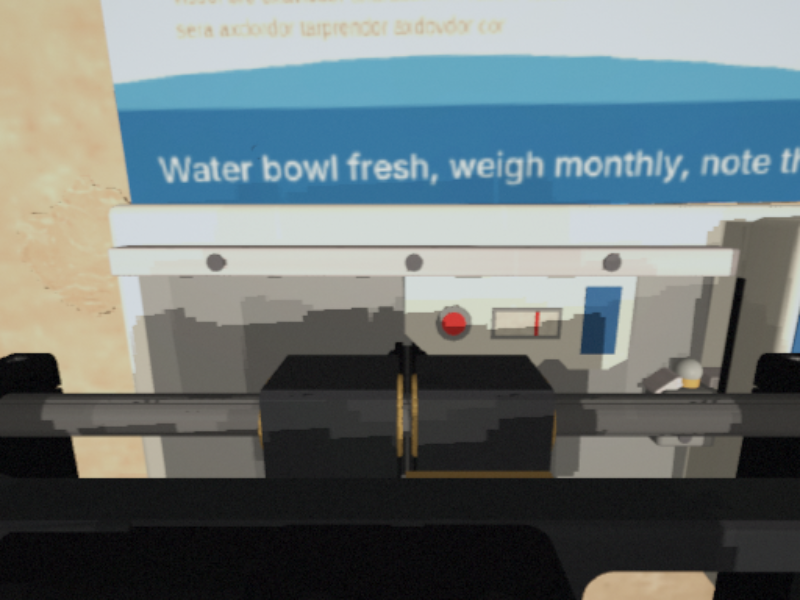

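Still flush against the rail. The trailing end is at column 405, level with the fingertip at y ≈ 43, and the leading end is just before the lip. About 54 mm are left.

Call:
{"name": "move_arm", "arguments": {
  "increments": [0, 0, 0, 0, 0.006, 0, 0, 0, 0, 0, 0, 0.006, 0, 0, 0, 0, 0, 0, 0.006, 0, 0, 0, 0, 0, 0, 0.006, 0, 0, 0, 0, 0, 0, 0.006, 0, 0]
}}

```text
time_s: 7.8
ee_pos: [530.6, 52.2, 19.1]
tcp_rot: [-3.141, 0.063, 0.0]
ft_force: [-0.7, 4.7, 0.6]
width: 0.4
grip_force: 1.9
```

Call:
{"name": "move_arm", "arguments": {
  "increments": [0, 0, 0, 0, 0.005, 0, 0, 0, 0, 0, 0, 0.005, 0, 0, 0, 0, 0, 0, 0.003, 0, 0, 0, 0, 0, 0, 0.002, 0, 0, 0, 0, 0, 0, 0, 0, 0]
}}

```text
time_s: 8.3
ee_pos: [529.9, 37.3, 19.1]
tcp_rot: [3.141, -0.063, -0.001]
ft_force: [-1.8, 1.0, -0.1]
width: 0.6
grip_force: 0.8
```

```bash
python3 - <<'E'
from h import *
s=st()
a=grab_frame("wrist");c,M=cam("wrist",s);hsv=cv2.cvtColor(a,cv2.COLOR_RGB2HSV)
m=((hsv[...,0]<6)|(hsv[...,0]>174))&(hsv[...,1]>140)
n,l,t,ce=cv2.connectedComponentsWithStats(m.astype(np.uint8))
for i in range(1,n):
    if t[i,4]>40: print(t[i],rd(cast(c,M,ce[i],25))[0].round(1))
E
```

```text
t 8.3 reader xy [ 4.4 -1.3] z 19.1 yaw -0.0401 tilt [-0.0004 -0.0002] F [-1.8  1.  -0.1] w 0.6
[282 200  15  15 174] [ 26.9 -18.4]
```

Call:
{"name": "move_arm", "arguments": {
  "increments": [0, 0, 0, 0, 0.003, 0, 0, 0, 0, 0, 0, 0.003, 0, 0, 0, 0, 0, 0, 0.002, 0, 0, 0, 0, 0, 0, 0.001, 0, 0, 0, 0, 0, 0, 0, 0, 0]
}}

```text
time_s: 8.85
ee_pos: [529.7, 28.4, 19.1]
tcp_rot: [3.141, -0.063, -0.0]
ft_force: [-2.2, 0.5, -0.9]
width: 0.4
grip_force: 0.9
```

Call:
{"name": "move_arm", "arguments": {
  "increments": [0, 0, 0, 0, 0.001, 0, 0, 0, 0, 0, 0, 0.001, 0, 0, 0, 0, 0, 0, 0, 0, 0]
}}

```text
time_s: 9.15
ee_pos: [529.6, 27.1, 19.1]
tcp_rot: [-3.141, 0.063, 0.0]
ft_force: [-1.2, 6.2, -0.4]
width: 0.4
grip_force: 3.1
```

Call:
{"name": "move_arm", "arguments": {
  "increments": [0, 0, 0, 0, 0.001, 0, 0, 0, 0, 0, 0, 0.001, 0, 0, 0, 0, 0, 0, 0, 0, 0]
}}

```text
time_s: 9.45
ee_pos: [528.9, 25.9, 19.0]
tcp_rot: [-3.14, 0.063, 0.002]
ft_force: [-3.9, 14.7, 0.9]
width: 0.2
grip_force: 6.5
```

```bash
python3 - <<'E'
from h import *
s=st()
a=grab_frame("wrist");c,M=cam("wrist",s);hsv=cv2.cvtColor(a,cv2.COLOR_RGB2HSV)
m=((hsv[...,0]<6)|(hsv[...,0]>174))&(hsv[...,1]>140)
n,l,t,ce=cv2.connectedComponentsWithStats(m.astype(np.uint8))
for i in range(1,n):
    if t[i,4]>40: print(t[i],rd(cast(c,M,ce[i],25))[0].round(1))
E
```

```text
t 9.45 reader xy [  3.9 -12.7] z 19.0 yaw -0.0399 tilt [-0.0013  0.0012] F [-3.9 14.7  0.9] w 0.2
[279 199  15  15 171] [ 26.9 -28.1]
```

Call:
{"name": "move_arm", "arguments": {
  "increments": [0, 0, 0, 0.001, 0.0015, 0, 0, 0, 0, 0, 0, 0.001, 0, 0, 0, 0, 0, 0, 0, 0, 0]
}}

```text
time_s: 9.8
ee_pos: [529.1, 25.2, 19.0]
tcp_rot: [-3.138, 0.063, 0.004]
ft_force: [-3.9, 32.2, 2.4]
width: 0.4
grip_force: 13.6
```

```bash
python3 - <<'E'
from h import *
s=st()
a=grab_frame("wrist");c,M=cam("wrist",s);hsv=cv2.cvtColor(a,cv2.COLOR_RGB2HSV)
m=((hsv[...,0]<6)|(hsv[...,0]>174))&(hsv[...,1]>140)
n,l,t,ce=cv2.connectedComponentsWithStats(m.astype(np.uint8))
for i in range(1,n):
    if t[i,4]>40: print(t[i],rd(cast(c,M,ce[i],25))[0].round(1))
E
```

```text
t 9.8 reader xy [  4.  -13.4] z 19.0 yaw -0.0398 tilt [-0.0028  0.0029] F [-3.9 32.2  2.4] w 0.4
[278 199  15  15 169] [ 26.8 -28.2]
```

There's a firm stop at 32 N and the red well hasn't moved (y = -28.2 both times), so the cassette is home. I'll back off, rise and look at the cassette, catch and key.

Call:
{"name": "move_arm", "arguments": {
  "increments": [0, 0, 0, 0, -0.006, 0, 0, 0, 0, 0, -0.005, -0.01, 0, 0, 0, 0, 0, -0.01, 0, -0.03, 0, 0, 0, 0, -0.03, 0.02, -0.04, 0, 0, 0, 0, -0.04, 0.035, -0.02, 0]
}}

```text
time_s: 10.35
ee_pos: [451.8, -7.9, 105.8]
tcp_rot: [3.14, -0.059, 0.007]
ft_force: [0.7, -1.8, -0.1]
width: 0.1
grip_force: 0.0
```

Call:
{"name": "move_arm", "arguments": {
  "increments": [0, 0, 0, 0, 0.02, 0, 0, 0, 0, 0, 0, 0, 0, 0, 0, 0, 0, 0, 0, 0, 0]
}}

```text
time_s: 10.65
ee_pos: [450.8, -28.2, 104.0]
tcp_rot: [3.141, -0.065, 0.002]
ft_force: [0.2, 0.2, 0.2]
width: 0.6
grip_force: 0.0
```

```bash
python3 - <<'E'
from h import *
s=st()
a=grab_frame("wrist");cv2.imwrite("pics/w7.png",cv2.resize(a[...,::-1],(800,600),interpolation=cv2.INTER_CUBIC))
c,M=cam("wrist",s);hsv=cv2.cvtColor(a,cv2.COLOR_RGB2HSV)
for nm,z,m in(("red",25,((hsv[...,0]<6)|(hsv[...,0]>174))&(hsv[...,1]>140)),("green",58,(hsv[...,0]>50)&(hsv[...,0]<75)&(hsv[...,1]>140))):
    n,l,t,ce=cv2.connectedComponentsWithStats(m.astype(np.uint8))
    for i in range(1,n):
        if t[i,4]>50: print(nm,t[i],rd(cast(c,M,ce[i],z))[0].round(1),(cast(c,M,ce[i],z))[0].round(1))
E
```

```text
t 10.65 reader xy [-72.  -69.9] z 104.0 yaw -0.0412 tilt [ 0.0011 -0.0003] F [0.2 0.2 0.2] w 0.6
red [203  82  10  10  82] [ 27.5 -27.5] [552.   10.1  25. ]
green [300 155  35  36 288] [ -40.4 -110.1] [480.8 -69.7  58. ]
```

View pics/w7.png

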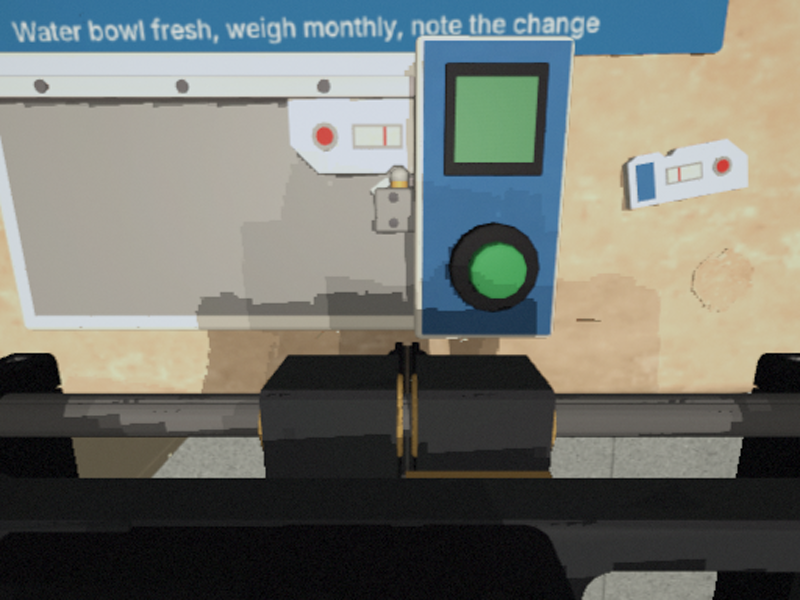

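The cassette is home: it reaches into the head slot flush to the rail, with the ball at (399,172) sitting in the notch. The key's green top is centred at (499,271). I'll triangulate it from two views.

```bash
python3 - <<'E'
from h import *
import pickle
s1=pickle.load(open("s1.pkl","rb"));s=sense()
for z in(54,58,62,66,70):
    o=[]
    for ss,p in((s1,(365.2,145.3)),(s,(499/1.5625,271/1.5625))):
        c,M=cam("wrist",ss);o.append(cast(c,M,p,z)[0,:2])
    print(z,o[0].round(1),o[1].round(1),rd(np.mean(o,0))[0].round(1),np.linalg.norm(o[0]-o[1]).round(1))
st()
E
```

```text
54 [484.8 -74.3] [482.4 -74.2] [ -37.4 -114.6] 2.4
58 [485.  -72.9] [483.1 -73.4] [ -37.  -113.5] 2.0
62 [485.1 -71.5] [483.7 -72.6] [ -36.7 -112.4] 1.8
66 [485.3 -70.1] [484.4 -71.8] [ -36.3 -111.3] 2.0
70 [485.5 -68.6] [485.  -71.1] [ -35.9 -110.1] 2.5
t 10.7 reader xy [-72.1 -69.5] z 103.7 yaw -0.0403 tilt [ 0.0004 -0.0002] F [0.8 0.2 0.7] w 0.4
```

Call:
{"name": "move_arm", "arguments": {
  "increments": [0, 0, 0, 0.02, 0.023, 0, 0, 0, 0, 0, 0.0155, 0.02, 0, 0, 0, 0, 0, 0, 0, 0.014, 0, 0, 0, 0, 0, 0, 0.012, 0, 0, 0, 0, 0, 0, 0, 0]
}}

```text
time_s: 11.2
ee_pos: [483.7, -71.6, 76.2]
tcp_rot: [-3.14, 0.061, 0.005]
ft_force: [-0.7, 0.6, 0.6]
width: 0.5
grip_force: 0.0
```

```bash
python3 -c "
from h import *
st()"
```

```text
t 11.2 reader xy [ -37.4 -111.9] z 76.2 yaw -0.0391 tilt [-0.0029  0.0008] F [-0.7  0.6  0.6] w 0.5
```

Call:
{"name": "move_arm", "arguments": {
  "increments": [0, 0, 0, 0, 0, 0.004, 0, 0, 0, 0, 0, 0, 0.003, 0, 0, 0, 0, 0, 0, 0.002, 0, 0, 0, 0, 0, 0, 0.002, 0, 0, 0, 0, 0, 0, 0, 0]
}}

```text
time_s: 11.7
ee_pos: [484.5, -72.3, 68.1]
tcp_rot: [3.141, -0.063, 0.002]
ft_force: [-1.1, 4.0, 16.5]
width: 0.5
grip_force: 8.2
```

Call:
{"name": "move_arm", "arguments": {
  "increments": [0, 0, 0, 0, 0, 0.002, 0, 0, 0, 0, 0, 0, 0.001, 0, 0, 0, 0, 0, 0, 0, 0]
}}

```text
time_s: 12.0
ee_pos: [484.6, -72.3, 67.3]
tcp_rot: [3.14, -0.063, 0.005]
ft_force: [-10.4, 6.3, 53.7]
width: 0.3
grip_force: 27.0
```

A firm stop at z ≈ 67. To make sure it was the key's travel and not the bezel, I'll rise in small steps and watch for the spring force.

Call:
{"name": "move_arm", "arguments": {
  "increments": [0, 0, 0, 0, 0, -0.003, 0, 0, 0, 0, 0, 0, 0, 0]
}}

```text
time_s: 12.2
ee_pos: [484.5, -72.4, 68.1]
tcp_rot: [3.14, -0.063, 0.003]
ft_force: [-0.0, 3.2, 12.4]
width: 0.7
grip_force: 6.6
```

Call:
{"name": "move_arm", "arguments": {
  "increments": [0, 0, 0, 0, 0, -0.0015, 0, 0, 0, 0, 0, 0, 0, 0]
}}

```text
time_s: 12.4
ee_pos: [484.4, -72.5, 68.9]
tcp_rot: [3.141, -0.063, 0.002]
ft_force: [2.3, 1.6, 3.7]
width: 0.3
grip_force: 1.9
```

Call:
{"name": "move_arm", "arguments": {
  "increments": [0, 0, 0, 0, 0, -0.0015, 0, 0, 0, 0, 0, 0, 0, 0]
}}

```text
time_s: 12.6
ee_pos: [484.4, -72.5, 70.1]
tcp_rot: [3.141, -0.063, 0.001]
ft_force: [2.0, 1.3, 3.2]
width: 0.4
grip_force: 1.6
```

Call:
{"name": "move_arm", "arguments": {
  "increments": [0, 0, 0, 0, 0, -0.0015, 0, 0, 0, 0, 0, 0, 0, 0]
}}

```text
time_s: 12.8
ee_pos: [484.2, -72.6, 71.5]
tcp_rot: [3.141, -0.063, 0.0]
ft_force: [1.1, -0.3, 2.2]
width: 0.4
grip_force: 1.2
```

Call:
{"name": "move_arm", "arguments": {
  "increments": [0, 0, 0, 0, 0, -0.002, 0, 0, 0, 0, 0, 0, 0, 0]
}}

```text
time_s: 13.0
ee_pos: [483.8, -72.6, 73.4]
tcp_rot: [3.141, -0.063, -0.001]
ft_force: [-0.0, 0.4, 0.5]
width: 0.3
grip_force: 0.0
```

The force fell 3.7 → 3.2 → 2.2 → 0 N over about 5 mm, which is the key's spring, so the key was fully down and has come back up. I'll clear the arm and check once more.

Call:
{"name": "move_arm", "arguments": {
  "increments": [0, 0, 0, 0, 0, -0.02, 0, 0, 0, 0, -0.02, -0.02, -0.02, 0, 0, 0, 0, -0.015, -0.02, -0.01, 0, 0, 0, 0, 0, 0, 0, 0, 0, 0, 0, 0, 0, 0, 0]
}}

```text
time_s: 13.5
ee_pos: [450.8, -31.1, 123.4]
tcp_rot: [3.141, -0.061, 0.001]
ft_force: [1.0, -0.1, -0.5]
width: 0.6
grip_force: 0.0
```

```bash
python3 - <<'E'
from h import *
s=st()
a=grab_frame("wrist");cv2.imwrite("pics/w8.png",cv2.resize(a[40:190,150:350,::-1],(800,600),interpolation=cv2.INTER_CUBIC))
c,M=cam("wrist",s);hsv=cv2.cvtColor(a,cv2.COLOR_RGB2HSV)
m=((hsv[...,0]<6)|(hsv[...,0]>174))&(hsv[...,1]>140)
n,l,t,ce=cv2.connectedComponentsWithStats(m.astype(np.uint8))
for i in range(1,n):
    if t[i,4]>50: print(t[i],rd(cast(c,M,ce[i],25))[0].round(1))
E
```

```text
t 13.5 reader xy [-71.9 -72.9] z 123.4 yaw -0.039 tilt [ 0.0004 -0.0003] F [ 1.  -0.1 -0.5] w 0.6
[204  85   9  10  71] [ 27.6 -27.7]
```

View pics/w8.png

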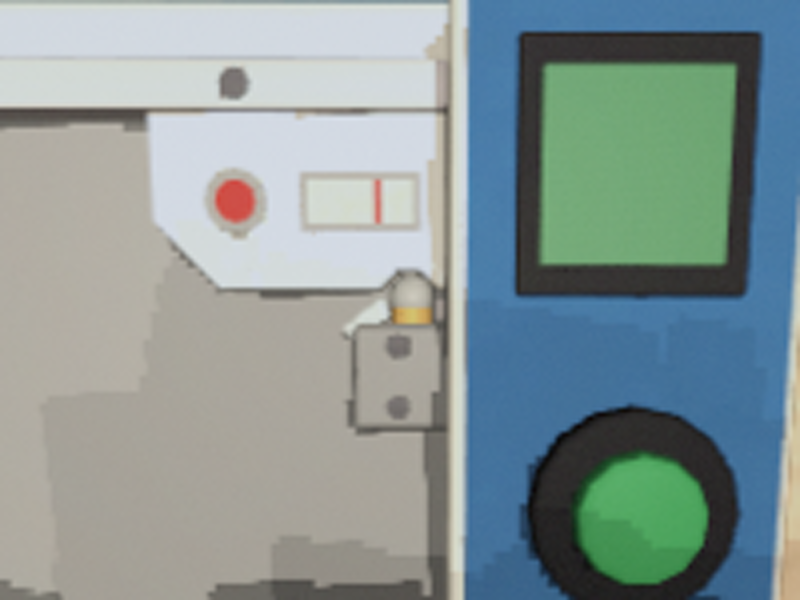

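The ball at (411,290) sits in the cassette's notch. The cassette is flush under the rail and inside the head, the key at (643,518) is up, and the arm is clear of everything.

```bash
python3 -c "
from rig import *
print(finish_job())"
```

```text
the job is handed in; nothing more can be done
None
```

The job is handed in, but no verdict came back. By my measurements the cassette is home against the end stop with the ball in its notch, the start key went fully down and came back up, and the arm stayed clear of the pot, timer and bottles.

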